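# Set a round bar against the length stop of a V-rail

### The arm

A 6-joint arm with a two-finger parallel gripper is mounted at the origin on the work surface. World frame = base frame: x ahead of the robot, y to its left, z up, the work surface at z = 0. Lengths are in m, angles in rad, forces in N, time in s.
With the tool pointing down it reaches from about 0.3 to 0.95 m from the base axis. Payload 3.1 kg.
Tool frame: the origin (TCP) lies between the finger pads; the fingertips stand 11 mm ahead of it and the grasp point (between the pads) lies 8 mm behind it (robot.nose_length is the distance from the TCP to the fingertips, in m); z points along the fingers, y is the line along which they close (so a half turn about z gives the same grasp; the last joint's range is limited). The gripper opens to 85 mm and grips with 20 to 120 N. Pads are 22 mm wide; open, the fingers measure 114 mm over their backs; the gripper's body (76 mm by 85 mm) begins 54 mm behind the grasp point. The pads swing forward as they close: fully open they stand 13 mm farther back than shut.
Start: joints at [1.199, 0.308, 1.634, -0, 1.2, -0.07], TCP at [0.186, 0.597, 0.242] pointing down, gripper open.
Joint ranges: [-3.06, 3.06], [-0.79, 1.96], [0.05, 2.63], [-1.19, 4.34], [0.05, 2.64], [-2.94, 2.94]. Speed limits (rad/s): [2.79, 2.79, 3.14, 3.14, 3.14, 3.14].

### API

Orientations are given as a unit quaternion [w, x, y, z].
In Python, from plant import monitor, vision, robot gives the robot as it stands.
- The arm moves only by the tool apply_moves, never from a script. Its argument "rows" is a list of rows, each a list of 3 entries, a list of its own where there are three numbers: the shift along the tool's x, y, z in mm, then the turn, a rotation vector about the tool's x, y, z in degrees, then the closure, from -1 (fully open) to 1 (shut). A call has 1 to 12 rows; each row shifts and turns the commanded pose from where the row before left it, along the tool's axes as they then stand; what a row does not reach is not made up. A row lasts 1/10 s, in which the tool goes at most 50 mm and 8.59 degrees, less where a joint would pass 70% of its speed; a pose out of reach is approached as far as the arm can. A call with a gripper value outside its range is refused whole. The fingers move at their own pace and stop on an object; "force" is the grip in N (left out, the last holds). Time passes only in rows, so rows that do not move let the fingers close. It gives the time, the measured TCP pose, the force, the opening and the grip force at its end, in the units of the state.
- monitor.get_obs(): the state, without advancing time (a new reading comes with each control period).
- vision.snapshot(name): name is "scene" or "top"; returns the picture (420x560x3 uint8, red, green, blue); there is no depth.
- vision.get_calibration(name): a dict with "mtx" (3x3 intrinsics, pixels), "rvec" (rotation vector, rad) and "tvec" (3), from world to camera coordinates, as OpenCV has them. Camera axes: x right, y down, z forward; pixel columns grow to the right and rows downward; lengths in m; the calibration is good to about 2 mm. A picture is of the moment at which its call begins. get_calibration takes no time and is no camera call.
- robot.close_job(): hands the job in; it is judged then, once.
The state is a dict: "time": time; "qpos": joint angles; "qvel": joint speeds; "joint_torque": joint torques, N m; "ee_pos": TCP position; "orientation": TCP orientation; "ft_force": force on the tool from outside, world axes, zero at the start; "torque": the same for the moment, N m; "finger_gap": opening from 0.0 (shut) to 1.0 (fully open); "grasp_force": force on a finger pad.
Only numpy, scipy, OpenCV 4.12 (cv2) and the standard library are available. Lean on these libraries where they do the work, as an engineer would, in place of code of your own. Each camera call takes 0.05 s, during which the arm holds its last target. There are 200 camera calls.

### The job

Take the longer of the two round aluminium bars from its wooden rest and lay it in the V-groove of the orange rail, on the open side of the bridge. Then push it along the groove, under the bridge, until its end bears against the nose of the stop screw, gently enough that the screw is not pushed back out of its setting, and leave it there. Leave the short bar and everything else on the bench where it is.

Things in the scene. Friction and masses are not known exactly. Their poses are not given: they have to be found in the camera images.
- long_bar: The bar to load: plain round aluminium bar, diameter 28 mm, length 130 mm, 0.15 to 0.3 kg, both ends alike and flat. Origin at its centre, on its axis; x along its length. At the start it lies level on one of the two wooden rests, left or right, axis 40 mm above the bench. Sliding it along the groove takes about 1 to 4 N.
- short_bar: The bar on the other rest, not to be moved: same material and diameter 28 mm, but 90 mm long. Origin at its centre, x along its length, axis 40 mm above the bench.
- long_rest: The wooden rest under the long bar, fixed, 100 mm along the bar (its x), 60 mm across (y). Origin at the centre of its underside. The bar lies on two saddles 12 mm wide, 40 mm across and 33 mm high at x = +-35 mm; between them it is free for 58 mm, with only the base plate, 8 mm thick, below.
- short_rest: The same wooden rest under the short bar, fixed.
- rail: Orange V-rail, fixed, 290 mm long, 60 mm wide. Origin at the centre of its underside; x runs along the groove towards the stop, z up. 90 degree V-groove over the full length, open at the tail (x = -145 mm); bottom 22 mm, steel edges 34 mm above the bench, 24 mm apart inside, 44 mm outside. A 28 mm bar in it has its axis 42 mm above the bench and stands out by more than half.
- groove_axis (a point): Point on the axis of a bar lying in the groove, 45 mm on the tail side of the rail's middle, 42 mm above the bench: with the bar's centre here, the bar lies in the open part, its front end 15 mm short of the bridge. Axes as the rail's.
- bridge (a point): Centre of the top of the orange bridge across the groove, 70 mm above the bench, 45 mm from the rail's middle towards the stop. It is 20 mm long along the groove, its opening 40 mm wide and 62 mm high above the bench: the bar slides through with 6 mm to spare above but cannot be lowered in beneath it.
- bracket_face (a point): On the bar's axis, on the tail-side face of the dark bracket (x = 125 mm on the rail, 50 mm wide, 68 mm high). From it the stop screw's flat nose, 16 mm across, sticks out towards the bridge by 6 to 44 mm, set differently each time and not measured: feel for it. Friction holds it: it stays put below about 12 N along the groove, above that it slides back.
- oil_bottle: Bystander: white plastic bottle, 60 mm wide, 150 mm high. Origin at the centre of its underside.
- paste_jar: Bystander: grey jar with dark lid, 70 mm wide, 60 mm high. Origin at the centre of its underside.
- collar: Bystander: steel ring, 48 mm outside, 16 mm high. Origin at the centre of its underside.
- square: Bystander: engineer's square lying flat, stock 90 mm along its x, 16 mm high, blade 140 mm along y. Origin under the centre of the stock.
- spanner: Bystander: steel spanner lying flat, about 180 mm long. Origin at its underside.
- hammer: Bystander: hammer lying on its side, about 260 mm long. Origin at its underside.
- vblock: Bystander: small dark steel V-block, 50 x 45 mm, 36 mm high. Origin at the centre of its underside.
There are look-alikes about, which are no part of the job. What is shaped like the long_bar but turquoise is not meant.

How it is judged:
On the way, in this order (a step that is already met when the one before it is completed fails the run):
1. the long bar lies in the V-groove, along it (y of long_bar in the frame of rail between -0.003 and 0.003 m and z of long_bar in the frame of rail between 0.0393 and 0.0443 m and angle between the x axis of long_bar and the x axis of rail, either way round below 0.05 rad), for 0.2 s.
2. the bar's end bears on the stop screw's nose (all of step 1 and contact force between long_bar and stop_screw_c0 above 0.5 N), for 0.02 s.
At the end, for the whole second after the job is handed in: The long bar lies at rest in the V-groove (within 3 mm sideways, 2.5 mm in height and 0.05 rad of the groove), its end within 2 mm of the stop screw's nose, and the nose is within 2 mm of where it was set at the start (all of step 1 and distance between long_bar and stop_screw_c0 below 0.072 m and distance of stop_screw_c0 from where it was at the start of the episode below 0.002 m and linear speed of long_bar below 0.01 m/s); the robot touches nothing.
It fails at once if the stop screw is pushed more than 2 mm out of its setting (distance of stop_screw_c0 from where it was at the start of the episode above 0.002 m).
It fails at once if the short bar or another thing on the bench is displaced by more than 15 mm (distance of any of short_bar, oil_bottle, paste_jar, collar, square, spanner, hammer, vblock from where it was at the start of the episode above 0.015 m).
It also fails if it takes over 56 s, if anything falls off the work surface, if the arm or the gripper's body presses on something with over 40 N, if the wrist force passes 120 N, or if a joint passes its speed limit or range.

## Working session

There is one attempt and no reset: what is moved stays moved. The work goes in short steps, Python scripts to look and compute and a tool call to move; the robot and the scene stay as the last step left them, time stands still between calls to the robot, and variables do not carry over. Pictures are saved under pics/ and viewed, at most 10 in all, crops included, and the job is handed in when it is done.

Besides the shell and the picture viewer there is one more tool, called after "Emit:" as name([rows], argument=value, ...), one row to a line, values as JSON. apply_moves: Moves the arm, as the interface text tells. Its arguments: {"type":"object","properties":{"rows":{"type":"array"},"force":{"type":"number"}},"required":["rows"]}

```bash
mkdir -p pics; ls; python3 - <<'E'
from plant import monitor, vision, robot
import cv2
for n in ("scene","top"):
    im=vision.snapshot(n); cv2.imwrite(f"pics/{n}0.png",im[...,::-1])
    print(n,vision.get_calibration(n))
o=monitor.get_obs(); print(o)
E
```

```text
pics
scene {'mtx': array([[391.10007465,   0.        , 286.49848294],
       [  0.        , 391.10007465, 206.80375991],
       [  0.        ,   0.        ,   1.        ]]), 'rvec': array([ 1.85590969,  1.14199734, -0.67209952]), 'tvec': array([-0.23828007, -0.1750189 ,  1.41918598])}
top {'mtx': array([[384.55896223,   0.        , 276.68652187],
       [  0.        , 384.55896223, 210.89634591],
       [  0.        ,   0.        ,   1.        ]]), 'rvec': array([ 2.15955469, -2.15561627,  0.07855985]), 'tvec': array([-0.00394266,  0.58054081,  0.98570091])}
{'time': 0.1, 'qpos': array([ 1.19927588e+00,  3.08932908e-01,  1.63505428e+00,  3.40663742e-05,
        1.19969637e+00, -6.96797671e-02]), 'qvel': array([ 0.00097856, -0.00035137, -0.00474182,  0.0008954 , -0.00128413,
        0.00237172]), 'joint_torque': array([-1.15451177e-03, -4.16409016e+01, -2.77641428e+01, -1.11802672e-04,
        3.98476157e-03,  1.55577759e-06]), 'ee_pos': array([0.1855421 , 0.59607181, 0.24115493]), 'orientation': array([-2.44244073e-04,  1.50354118e-01,  9.88631653e-01, -1.01664717e-03]), 'ft_force': array([-0.22192133, -0.20314857, -0.10511557]), 'torque': array([-0.03840092,  0.02286874, -0.02370401]), 'grasp_force': 0.0, 'finger_gap': 0.9971213357768128}
```

View pics/top0.png

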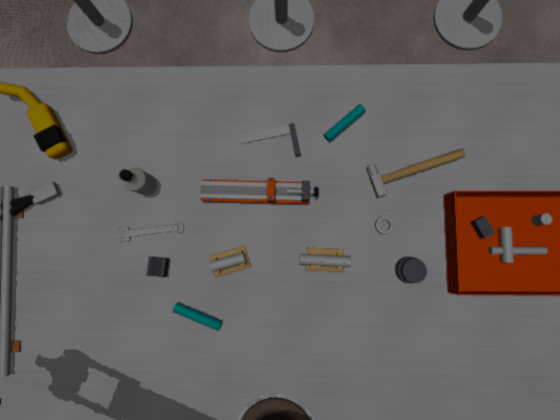

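View pics/scene0.png

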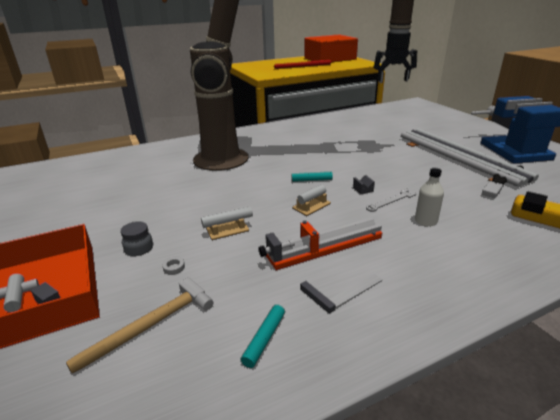

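The top view has image up = +x and left = +y. The long bar is at about (325,260) and the short bar at (230,262). The rail runs from its tail at (201,190) to the stop at (312,192), with the bridge at (271,190). Next I'll measure these.

```bash
cat > h.py <<'E'
import numpy as np, cv2
from plant import monitor, vision, robot
def ray(n,uv,z):
    c=vision.get_calibration(n); R=cv2.Rodrigues(c["rvec"])[0]; t=np.ravel(c["tvec"])
    p=cv2.undistortPoints(np.float64(uv).reshape(-1,1,2),c["mtx"],None).reshape(-1,2)
    d=np.c_[p,np.ones(len(p))]@R; o=-R.T@t
    return o+d*((z-o[2])/d[:,2])[:,None]
def proj(n,P):
    c=vision.get_calibration(n); return cv2.projectPoints(np.float64(P).reshape(-1,1,3),c["rvec"],c["tvec"],c["mtx"],None)[0].reshape(-1,2)
E
python3 - <<'E'
from h import *
im=cv2.imread("pics/top0.png"); hsv=cv2.cvtColor(im,cv2.COLOR_BGR2HSV)
orange=cv2.inRange(hsv,(3,150,80),(18,255,255))
wood=cv2.inRange(hsv,(10,70,60),(28,200,255))
def roi(m,x0,y0,x1,y1):
    r=np.zeros_like(m); r[y0:y1,x0:x1]=m[y0:y1,x0:x1]; return r
m=roi(orange,190,165,330,215)
rc=cv2.minAreaRect(cv2.findNonZero(m)); print("rail",rc); print(ray("top",cv2.boxPoints(rc),0.0).round(4))
for nm,b in (("long",(293,240,360,280)),("short",(203,240,256,284))):
    w=roi(wood,*b); rc=cv2.minAreaRect(cv2.findNonZero(w)); print(nm,"wood",rc); print(ray("top",cv2.boxPoints(rc),0.008).round(4))
    g=roi(cv2.inRange(hsv,(0,0,130),(180,45,255)),*b)
    print(ray("top",[rc[0]],0.008))
s=cv2.resize(im[165:285,190:360],None,fx=4.6,fy=4.6,interpolation=cv2.INTER_CUBIC); cv2.imwrite("pics/c1.png",s)
im2=cv2.imread("pics/scene0.png"); cv2.imwrite("pics/c2.png",cv2.resize(im2[175:275,190:390],None,fx=4,fy=4,interpolation=cv2.INTER_CUBIC))
E
```

```text
rail ((254.2889404296875, 190.020751953125), (106.06852722167969, 24.754587173461914), 1.5074357986450195)
[[ 0.6105  0.2052  0.    ]
 [ 0.6792  0.205   0.    ]
 [ 0.6709 -0.0864  0.    ]
 [ 0.6028 -0.0843  0.    ]]
long wood ((324.186279296875, 259.528564453125), (37.21770477294922, 22.189077377319336), 2.38594388961792)
[[ 0.4259 -0.0781  0.008 ]
 [ 0.4843 -0.0808  0.008 ]
 [ 0.4805 -0.1793  0.008 ]
 [ 0.4223 -0.1761  0.008 ]]
[[ 0.45314855 -0.12867559  0.008     ]]
short wood ((229.38853454589844, 261.1210021972656), (22.23470687866211, 37.358821868896484), 73.61045837402344)
[[0.4621 0.1802 0.008 ]
 [0.4904 0.0844 0.008 ]
 [0.434  0.067  0.008 ]
 [0.4058 0.1622 0.008 ]]
[[0.44796301 0.12343531 0.008     ]]
```

View pics/c1.png

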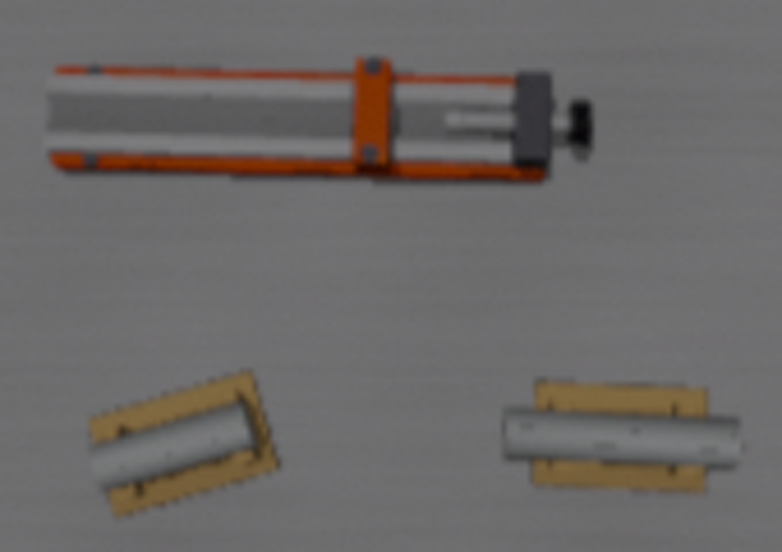

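View pics/c2.png

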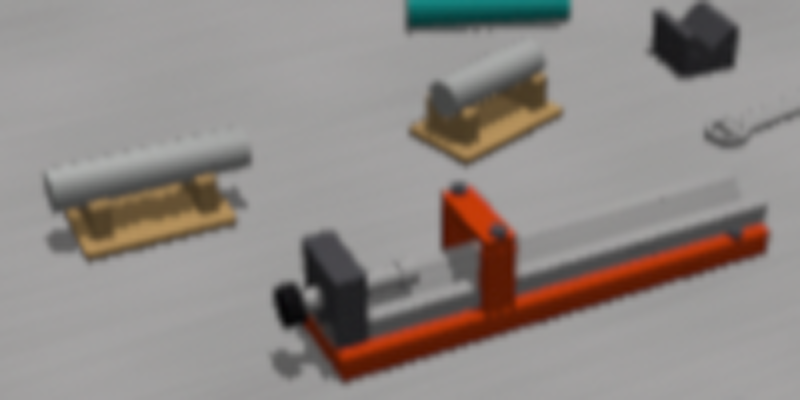

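The crops show clean edges: long bar ends at crop (503,434) and (741,442), bridge centre (373,113), screw nose tip about (447,119) and bracket x 515–550. I'll refine these with edge profiles and check them against both views.

```bash
python3 - <<'E'
from h import *
im=cv2.imread("pics/top0.png").astype(float); g=im.mean(2)
c=lambda x,y:(190+(x+.5)/4.6-.5,165+(y+.5)/4.6-.5)
# bar
e=ray("top",[c(503,434),c(741,442)],0.04); d=e[0]-e[1]
print("bar",e.round(4),e.mean(0).round(4),"len",np.linalg.norm(d),"azim of tail-ward",np.degrees(np.arctan2(d[1],d[0])))
mw=cv2.minAreaRect; 
# rail: groove walls by profile along rows, sub-pixel: steepest bright->dark, dark->bright, (z=.034)
pts=[];W=[]
for u in list(range(206,262,3)):
    p=cv2.resize(g[176:206,u:u+1],(1,300),interpolation=cv2.INTER_CUBIC).ravel()
    p=cv2.GaussianBlur(p.reshape(-1,1),(1,15),0).ravel(); dg=np.gradient(p)
    mid=(190-176+ -0.0)*10
    a=np.argmin(dg[60:140])+60; b=np.argmax(dg[120:200])+120
    va,vb=[176+(k+.5)/10-.5 for k in (a,b)]
    pts.append((u,(va+vb)/2));W.append(vb-va)
print("groove width px",np.round(W,1))
P=ray("top",pts,0.034); l=cv2.fitLine(P[:,:2].astype(np.float32),cv2.DIST_HUBER,0,.01,.01).ravel()
dirn=l[:2]*(-np.sign(l[1])); print("groove dir azim",np.degrees(np.arctan2(dirn[1],dirn[0])),"pt",l[2:])
def s(p): # coord along groove & lateral
    v=p[:2]-l[2:]; return v@dirn, v@np.array([-dirn[1],dirn[0]])
tail=ray("top",[c(48,113)],0.034)[0]; br=ray("top",[c(373,110)],0.07)[0]; bk=ray("top",[c(532.5,118.5)],0.068)[0]; bf=ray("top",[c(515,118.5)],0.068)[0]; nose=ray("top",[c(446,119)],0.05)[0]
for n,p in (("tail",tail),("bridge",br),("bracket c",bk),("bracket face",bf),("nose",nose)): print(n,p.round(4),np.round(s(p),4))
x0=np.mean([s(tail)[0]+.145,s(br)[0]-.045,s(bf)[0]-.125]); o=l[2:]+x0*dirn
print("rail origin",o,[s(tail)[0]+.145,s(br)[0]-.045,s(bf)[0]-.125],"nose rail x",s(nose)[0]-x0)
for k in (-.045,-.055): print(k,o+k*dirn)
# check with scene view: bar ends & rail points
d3=lambda k,z:[*(o+k*dirn),z]
q=proj("scene",[*e,d3(.045,.07),d3(-.145,.022),d3(.125,.068)]); print("crop2 px",((q-[190,175])*4).round(0))
# scene-view check: nose visible at crop2 ~ (418,278)
print("nose_length",robot.nose_length)
E
```

```text
bar [[ 0.4552 -0.0609  0.04  ]
 [ 0.4513 -0.1933  0.04  ]] [ 0.4532 -0.1271  0.04  ] len 0.13248742658609478 azim of tail-ward 88.3048353967721
groove width px [8.1 8.8 8.8 8.8 8.8 8.8 8.8 9.  8.9 8.9 8.9 9.  9.1 9.  9.2 8.9 8.8 8.8
 8.8]
groove dir azim -91.4463 pt [0.6364809  0.11291397]
tail [0.6379 0.2006 0.034 ] [-0.0877 -0.0008]
bridge [0.6337 0.0115 0.07  ] [ 0.1015 -0.0002]
bracket c [ 0.6292 -0.0768  0.068 ] [ 0.1898 -0.0025]
bracket face [ 0.6292 -0.0671  0.068 ] [ 0.1802 -0.0028]
nose [ 0.6317 -0.0289  0.05  ] [ 0.1419 -0.0012]
rail origin [0.63505976 0.05662559] [np.float64(0.05726221443998511), np.float64(0.05650116716833681), np.float64(0.055155577163503)] nose rail x 0.08561230586711954
-0.045 [0.63619556 0.10161125]
-0.055 [0.63644796 0.11160806]
crop2 px [[245. 142.]
 [ 45. 190.]
 [476. 209.]
 [742. 199.]
 [348. 247.]]
nose_length 0.011
```

Emit:
apply_moves([
  [[0,0,0],[0,0,8.25],-1],
  [[0,0,0],[0,0,8.25],-1],
  [[0,0,0],[0,0,8.25],-1],
  [[0,0,0],[0,0,8.25],-1],
  [[0,0,0],[0,0,8.25],-1],
  [[0,0,0],[0,0,8.25],-1],
  [[0,0,0],[0,0,8.25],-1],
  [[0,0,0],[0,0,8.25],-1],
  [[0,0,0],[0,0,8.3],-1],
  [[0,0,0],[0,0,0],-1],
])

```text
time: 1.1
ee_pos: [0.1856, 0.5963, 0.2416]
orientation: [0.0, 0.717, 0.697, -0.001]
ft_force: [0.5, -0.2, 0.3]
finger_gap: 1.002
grasp_force: 0.0
```

Emit:
apply_moves([
  [[-40,16,0],[0,0,0],-1],
  [[-40,16,0],[0,0,0],-1],
  [[-40,16,0],[0,0,0],-1],
  [[-40,16,0],[0,0,0],-1],
  [[-40,16,0],[0,0,0],-1],
  [[-40,16,0],[0,0,0],-1],
  [[-40,16,0],[0,0,0],-1],
  [[-40,16,0],[0,0,0],-1],
  [[-40,16,0],[0,0,0],-1],
  [[-40,16,0],[0,0,0],-1],
  [[-40,16,0],[0,0,0],-1],
  [[0,0,0],[0,0,0],-1],
])

```text
time: 2.3
ee_pos: [0.3508, 0.148, 0.2424]
orientation: [0.001, 0.718, 0.696, -0.0]
ft_force: [-1.1, 0.9, -0.1]
finger_gap: 1.001
grasp_force: 0.0
```

Emit:
apply_moves([
  [[-39,15.8,0],[0,0,0],-1],
  [[-39,15.8,0],[0,0,0],-1],
  [[-39,15.8,0],[0,0,0],-1],
  [[-39,15.8,0],[0,0,0],-1],
  [[-39,15.8,0],[0,0,0],-1],
  [[-39,15.8,0],[0,0,0],-1],
  [[-38,15.8,20],[0,0,0],-1],
  [[0,0,40],[0,0,0],-1],
  [[0,0,40],[0,0,0],-1],
  [[0,0,0],[0,0,0],-1],
  [[0,0,0],[0,0,0],-1],
])

```text
time: 3.4
ee_pos: [0.4521, -0.122, 0.1419]
orientation: [-0.001, 0.716, 0.698, -0.0]
ft_force: [0.0, 0.3, 1.8]
finger_gap: 0.999
grasp_force: 0.0
```

```bash
python3 - <<'E'
from h import *
print(monitor.get_obs()["ee_pos"])
for n,b in (("scene",(180,150,280,250)),):
    im=vision.snapshot(n)[...,::-1]; x0,y0,x1,y1=b
    cv2.imwrite(f"pics/g1.png",cv2.resize(im[y0:y1,x0:x1],None,fx=5,fy=5,interpolation=cv2.INTER_CUBIC))
E
```

```text
[ 0.4521155  -0.12199342  0.14193567]
```

View pics/g1.png

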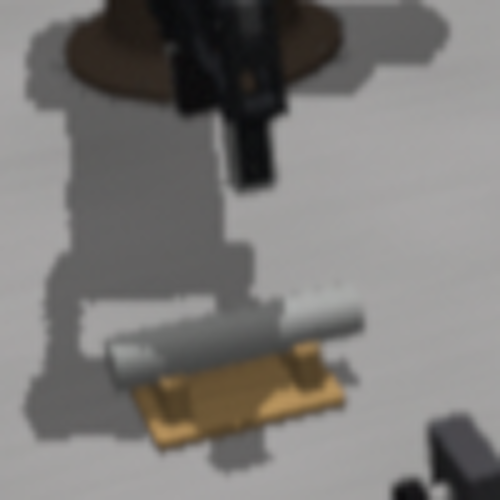

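The gripper stands over the middle of the long bar, fingers astride it. I'll correct by 5 mm and go down.

Emit:
apply_moves([
  [[-5,1,0],[0,0,0],-1],
  [[0,0,25],[0,0,0],-1],
  [[0,0,25],[0,0,0],-1],
  [[0,0,25],[0,0,0],-1],
  [[0,0,15],[0,0,0],-1],
  [[0,0,7],[0,0,0],-1],
  [[0,0,0],[0,0,0],-1],
  [[0,0,0],[0,0,0],-1],
])

```text
time: 4.25
ee_pos: [0.4549, -0.1285, 0.0467]
orientation: [0.001, 0.717, 0.697, 0.001]
ft_force: [-0.0, 0.3, -0.1]
finger_gap: 1.001
grasp_force: 0.0
```

Emit:
apply_moves([
  [[0,0,0],[0,0,0],1],
  [[0,0,0],[0,0,0],1],
  [[0,0,0],[0,0,0],1],
  [[0,0,0],[0,0,0],1],
  [[0,0,0],[0,0,0],1],
  [[0,0,0],[0,0,0],1],
  [[0,0,0],[0,0,0],1],
  [[0,0,0],[0,0,0],1],
  [[0,0,0],[0,0,0],1],
  [[0,0,0],[0,0,0],1],
], force=40)

```text
time: 5.25
ee_pos: [0.4535, -0.128, 0.0458]
orientation: [0.0, 0.717, 0.697, 0.0]
ft_force: [-1.4, 0.8, 5.6]
finger_gap: 0.313
grasp_force: 39.1
```

Emit:
apply_moves([
  [[0,0,-10],[0,0,0],1],
  [[0,0,-30],[0,0,0],1],
  [[0,0,-40],[0,0,0],1],
  [[30,22,0],[0,0,0],1],
  [[30,22,0],[0,0,0],1],
  [[30,22,0],[0,0,0],1],
  [[30,22,0],[0,0,0],1],
  [[30,22,0],[0,0,0],1],
  [[30,22,0],[0,0,0],1],
  [[30,22,0],[0,0,0],1],
  [[30,22,0],[0,0,0],1],
  [[0,0,0],[0,0,0],1],
])

```text
time: 6.45
ee_pos: [0.6386, 0.111, 0.1255]
orientation: [0.0, 0.716, 0.698, 0.002]
ft_force: [0.2, -0.4, -2.6]
finger_gap: 0.31
grasp_force: 40.1
```

```bash
python3 - <<'E'
from h import *
o=monitor.get_obs(); print(o["ee_pos"],o["orientation"],o["grasp_force"],o["finger_gap"])
a=vision.snapshot("scene")[...,::-1][175:275,240:400]; b=vision.snapshot("top")[...,::-1][150:230,180:340]
o=monitor.get_obs(); print(o["ee_pos"])
f=lambda i:cv2.resize(i,(640,int(i.shape[0]*4)),interpolation=cv2.INTER_CUBIC)[:300]
cv2.imwrite("pics/p1.png",np.vstack([f(a),f(b)]))
E
```

```text
[0.63856686 0.11096876 0.12546839] [4.99112130e-04 7.15657873e-01 6.98448128e-01 1.94191825e-03] 40.13059616088867 0.3103202951165337
[0.63532126 0.10771217 0.12448913]
```

View pics/p1.png

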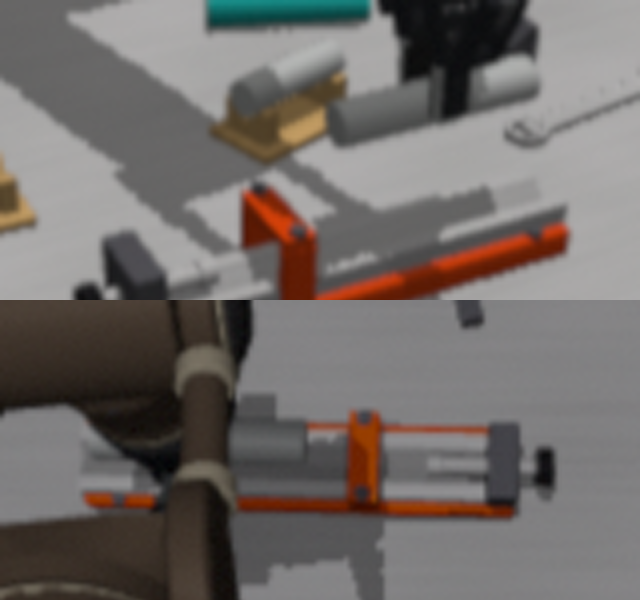

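The bar hangs level over the open part of the groove. In the top crop its front end is at (305,439), short of the bridge. I'll check the lateral position from that.

```bash
python3 - <<'E'
from h import *
o=monitor.get_obs(); print(o["ee_pos"],o["ft_force"]); z=o["ee_pos"][2]-.006
c=lambda x,y:(180+(x+.5)/4-.5,150+(y-300+.5)/4-.5)
e=ray("top",[c(305,439),c(240,438)],z); print(e)
print("groove x at those y:",0.63506+(e[:,1]-.05663)*np.tan(np.radians(1.446)))
print(o["orientation"])
E
```

```text
[0.63532126 0.10771217 0.12448913] [ 0.41380847 -0.12200407 -2.11887681]
[[0.6361859  0.04537437 0.11848913]
 [0.63685429 0.08489239 0.11848913]]
groove x at those y: [0.63477588 0.63577342]
[-4.62347471e-04  7.16191429e-01  6.97903160e-01 -8.96621395e-04]
```

Emit:
apply_moves([
  [[0,0,25],[0,0,0],1],
  [[0,0,25],[0,0,0],1],
  [[0,0,15],[0,0,0],1],
  [[0,0,5],[0,0,0],1],
  [[0,0,2],[0,0,0],1],
  [[0,0,0],[0,0,0],1],
  [[0,0,0],[0,0,0],1],
])

```text
time: 7.25
ee_pos: [0.6371, 0.107, 0.0547]
orientation: [0.001, 0.717, 0.697, 0.001]
ft_force: [1.0, -0.8, -2.3]
finger_gap: 0.308
grasp_force: 40.2
```

Emit:
apply_moves([
  [[0,0,1],[0,0,0],1],
  [[0,0,1],[0,0,0],1],
  [[0,0,0],[0,0,0],1],
  [[0,0,0],[0,0,0],1],
])

```text
time: 7.65
ee_pos: [0.636, 0.1071, 0.0514]
orientation: [0.0, 0.717, 0.697, 0.0]
ft_force: [0.5, 0.5, -3.2]
finger_gap: 0.311
grasp_force: 40.2
```

Emit:
apply_moves([
  [[0,0,1],[0,0,0],1],
  [[0,0,1],[0,0,0],1],
  [[0,0,0],[0,0,0],1],
  [[0,0,0],[0,0,0],1],
])

```text
time: 8.05
ee_pos: [0.636, 0.1071, 0.0492]
orientation: [0.0, 0.717, 0.697, -0.0]
ft_force: [0.1, 0.2, -2.0]
finger_gap: 0.309
grasp_force: 40.2
```

Emit:
apply_moves([
  [[0,0,1],[0,0,0],1],
  [[0,0,0],[0,0,0],1],
  [[0,0,0],[0,0,0],1],
])

```text
time: 8.35
ee_pos: [0.6363, 0.107, 0.0485]
orientation: [0.0, 0.717, 0.697, 0.0]
ft_force: [0.5, 0.4, -1.4]
finger_gap: 0.304
grasp_force: 40.3
```

Emit:
apply_moves([
  [[0,0,0.7],[0,0,0],1],
  [[0,0,0],[0,0,0],1],
  [[0,0,0],[0,0,0],1],
])

```text
time: 8.65
ee_pos: [0.6366, 0.107, 0.0483]
orientation: [0.0, 0.717, 0.697, 0.0]
ft_force: [-0.5, -0.4, 2.6]
finger_gap: 0.311
grasp_force: 40.5
```

Emit:
apply_moves([
  [[0,0,0.5],[0,0,0],1],
  [[0,0,0],[0,0,0],1],
  [[0,0,0],[0,0,0],1],
])

```text
time: 8.95
ee_pos: [0.6367, 0.107, 0.0481]
orientation: [0.001, 0.717, 0.697, 0.0]
ft_force: [-1.2, -0.1, 5.8]
finger_gap: 0.305
grasp_force: 40.9
```

Emit:
apply_moves([
  [[0,0,0],[0,0,0],-1],
  [[0,0,0],[0,0,0],-1],
  [[0,0,0],[0,0,0],-1],
  [[0,0,0],[0,0,0],-1],
  [[0,0,0],[0,0,0],-1],
  [[0,0,0],[0,0,0],-1],
  [[0,0,-10],[0,0,0],-1],
  [[0,0,-25],[0,0,0],-1],
  [[0,0,-25],[0,0,0],-1],
  [[30,0,0],[0,0,0],1],
  [[30,0,0],[0,0,0],1],
  [[29,0,0],[0,0,0],1],
])

```text
time: 10.15
ee_pos: [0.6391, 0.1969, 0.1087]
orientation: [0.0, 0.717, 0.697, 0.001]
ft_force: [1.5, -0.7, -0.3]
finger_gap: 0.515
grasp_force: 0.0
```

Emit:
apply_moves([
  [[0,0,0],[0,0,0],1],
  [[0,0,0],[0,0,0],1],
  [[0,0,0],[0,0,0],1],
  [[0,0,0],[0,0,0],1],
  [[0,0,0],[0,0,0],1],
  [[0,0,0],[0,0,0],1],
])

```text
time: 10.75
ee_pos: [0.6385, 0.1952, 0.107]
orientation: [-0.0, 0.717, 0.697, -0.0]
ft_force: [-0.2, -0.4, -0.1]
finger_gap: -0.001
grasp_force: 0.0
```

```bash
python3 - <<'E'
from h import *
a=vision.snapshot("scene")[...,::-1][175:275,240:400]; b=vision.snapshot("top")[...,::-1][150:230,180:340]
o=monitor.get_obs(); print(o["ee_pos"],o["finger_gap"],o["ft_force"],o["orientation"])
f=lambda i:cv2.resize(i,(640,int(i.shape[0]*4)),interpolation=cv2.INTER_CUBIC)[:300]
cv2.imwrite("pics/p2.png",np.vstack([f(a),f(b)]))
E
```

```text
[0.63850993 0.19553944 0.10704564] 0.0034492511292401815 [ 0.34964863 -0.53640851  0.26422067] [-1.30515929e-05  7.17088446e-01  6.96982178e-01 -5.90826003e-05]
```

View pics/p2.png

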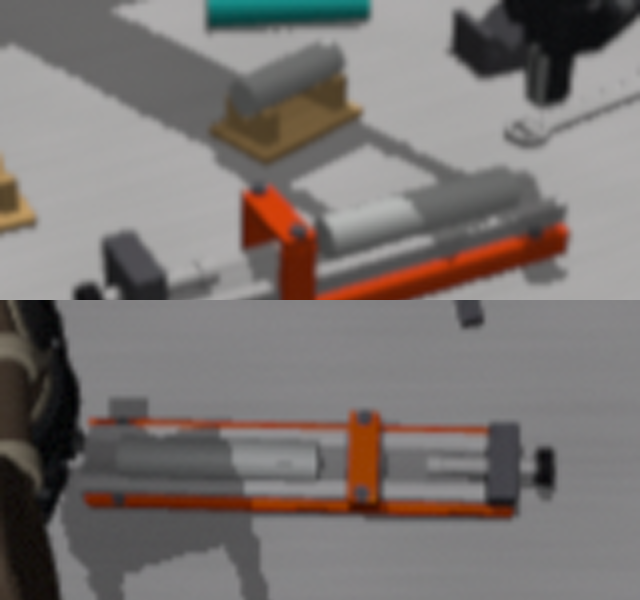

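The bar lies in the groove along it. In the top crop its ends are at x≈115 and 320, y≈460, and the bridge starts at x≈347. I'll work out where the rear end is before lowering behind it.

```bash
python3 - <<'E'
from h import *
c=lambda x,y:(180+(x+.5)/4-.5,150+(y-300+.5)/4-.5)
e=ray("top",[c(115,459),c(320,461)],.042); print(e)
print("nose",ray("top",[c(429,464)],.05), "bridge edge",ray("top",[c(348,456)],.07),ray("top",[c(381,456)],.07))
b=cv2.imread("pics/p2.png").mean(2)
print(b[455:470,90:140:3].mean(0).round()); print(b[450:470,300:345:3].mean(0).round())
print(b[460:468,405:450:3].mean(0).round())
E
```

```text
[[0.63605528 0.17674596 0.042     ]
 [0.63459269 0.04167834 0.042     ]]
nose [[ 0.63131283 -0.02973294  0.05      ]] bridge edge [[0.63344051 0.02182669 0.07      ]] [[0.63341792 0.00080144 0.07      ]]
[71. 71. 71. 71. 71. 71. 71. 71. 74. 80. 84. 86. 86. 86. 87. 87. 87.]
[141. 141. 140. 140. 143. 120.  88.  86.  97. 107. 108. 108. 108. 108.
 105.]
[106. 106. 106. 107. 107. 107. 109. 117. 131. 137. 138. 137. 132. 132.
 134.]
```

Emit:
apply_moves([
  [[0,0,25],[0,0,0],1],
  [[0,0,20],[0,0,0],1],
  [[0,0,8],[0,0,0],1],
  [[0,0,4],[0,0,0],1],
  [[0,0,0],[0,0,0],1],
  [[0,0,0],[0,0,0],1],
])

```text
time: 11.45
ee_pos: [0.6393, 0.1963, 0.0511]
orientation: [0.0, 0.717, 0.697, 0.001]
ft_force: [-0.8, -0.1, 0.6]
finger_gap: 0.001
grasp_force: 0.0
```

Emit:
apply_moves([
  [[-3,0,0],[0,0,0],1],
  [[-3,0,0],[0,0,0],1],
  [[-3,0,0],[0,0,0],1],
  [[-3,0,0],[0,0,0],1],
  [[-3,0,0],[0,0,0],1],
  [[-3,0,0],[0,0,0],1],
  [[-3,0,0],[0,0,0],1],
  [[-3,0,0],[0,0,0],1],
])

```text
time: 12.25
ee_pos: [0.6381, 0.1723, 0.0504]
orientation: [-0.0, 0.717, 0.697, 0.001]
ft_force: [-0.2, 2.8, 2.6]
finger_gap: 0.002
grasp_force: 1.7
```

Emit:
apply_moves([
  [[-4,0,0],[0,0,0],1],
  [[-4,0,0],[0,0,0],1],
  [[-4,0,0],[0,0,0],1],
  [[-4,0,0],[0,0,0],1],
  [[-4,0,0],[0,0,0],1],
  [[-4,0,0],[0,0,0],1],
  [[-4,0,0],[0,0,0],1],
  [[-4,0,0],[0,0,0],1],
  [[-4,0,0],[0,0,0],1],
  [[-3,0,0],[0,0,0],1],
  [[-2,0,0],[0,0,0],1],
  [[0,0,0],[0,0,0],1],
])

```text
time: 13.45
ee_pos: [0.6367, 0.1303, 0.0499]
orientation: [0.0, 0.717, 0.697, -0.0]
ft_force: [1.4, 1.5, 1.7]
finger_gap: 0.006
grasp_force: 1.2
```

```bash
python3 - <<'E'
from h import *
b=vision.snapshot("top")[...,::-1][150:230,180:340]; a=vision.snapshot("scene")[...,::-1][175:275,240:400]
o=monitor.get_obs(); print(o["ee_pos"],o["ft_force"])
f=lambda i:cv2.resize(i,(640,int(i.shape[0]*4)),interpolation=cv2.INTER_CUBIC)[:300]
cv2.imwrite("pics/p3.png",np.vstack([f(a),f(b)]))
E
```

```text
[0.63622383 0.13032463 0.04950838] [0.43001281 1.6450891  0.83625363]
```

View pics/p3.png

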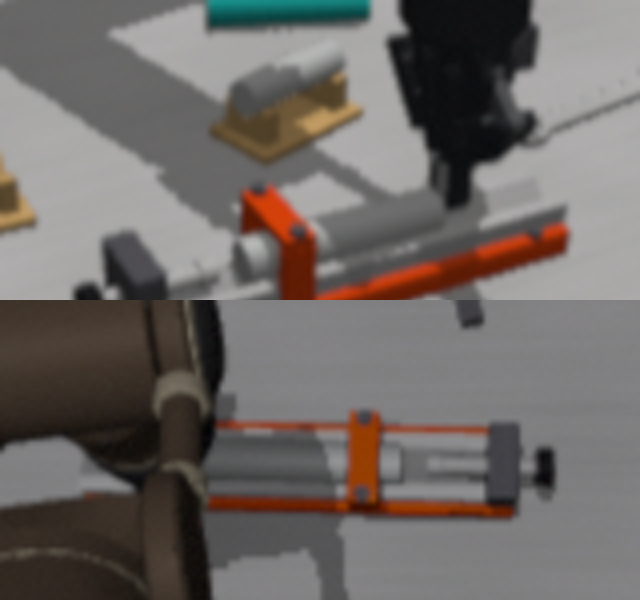

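The front is through the bridge at top-crop x≈401 and the nose is at x≈428, so about 17 mm remains. I'll advance 10 mm, then feel in small steps.

Emit:
apply_moves([
  [[-1,0,0],[0,0,0],1],
  [[-1,0,0],[0,0,0],1],
  [[-1,0,0],[0,0,0],1],
  [[-1,0,0],[0,0,0],1],
  [[-1,0,0],[0,0,0],1],
  [[-1,0,0],[0,0,0],1],
  [[-1,0,0],[0,0,0],1],
  [[-1,0,0],[0,0,0],1],
  [[-1,0,0],[0,0,0],1],
  [[-1,0,0],[0,0,0],1],
  [[0,0,0],[0,0,0],1],
])

```text
time: 14.65
ee_pos: [0.6362, 0.1208, 0.05]
orientation: [-0.0, 0.717, 0.697, -0.0]
ft_force: [-0.9, 1.2, -0.4]
finger_gap: -0.003
grasp_force: 0.2
```

Emit:
apply_moves([
  [[-0.5,0,0],[0,0,0],1],
  [[-0.5,0,0],[0,0,0],1],
  [[0,0,0],[0,0,0],1],
])

```text
time: 14.95
ee_pos: [0.6362, 0.1201, 0.0501]
orientation: [-0.0, 0.717, 0.697, -0.0]
ft_force: [-0.6, 2.1, -0.7]
finger_gap: -0.0
grasp_force: 0.6
```

Emit:
apply_moves([
  [[-0.5,0,0],[0,0,0],1],
  [[-0.5,0,0],[0,0,0],1],
  [[0,0,0],[0,0,0],1],
])

```text
time: 15.25
ee_pos: [0.6362, 0.1191, 0.0501]
orientation: [-0.0, 0.717, 0.697, -0.0]
ft_force: [-0.8, 1.9, -0.0]
finger_gap: 0.002
grasp_force: 0.8
```

One call at a time from here, so each force reading decides the next step.

Emit:
apply_moves([
  [[-0.5,0,0],[0,0,0],1],
  [[-0.5,0,0],[0,0,0],1],
])

```text
time: 15.45
ee_pos: [0.6362, 0.1181, 0.0501]
orientation: [-0.0, 0.717, 0.697, 0.0]
ft_force: [-1.1, 2.9, -1.0]
finger_gap: 0.004
grasp_force: 0.9
```

Emit:
apply_moves([
  [[-0.5,0,0],[0,0,0],1],
  [[-0.5,0,0],[0,0,0],1],
])

```text
time: 15.65
ee_pos: [0.6362, 0.1171, 0.0501]
orientation: [-0.0, 0.717, 0.697, -0.0]
ft_force: [-1.2, 1.8, 0.5]
finger_gap: 0.001
grasp_force: 1.0
```

Emit:
apply_moves([
  [[-0.5,0,0],[0,0,0],1],
  [[-0.5,0,0],[0,0,0],1],
])

```text
time: 15.85
ee_pos: [0.6362, 0.1161, 0.0501]
orientation: [-0.0, 0.717, 0.697, -0.0]
ft_force: [-1.7, 1.4, 1.3]
finger_gap: -0.003
grasp_force: 1.0
```

Emit:
apply_moves([
  [[-0.4,0,0],[0,0,0],1],
  [[-0.4,0,0],[0,0,0],1],
])

```text
time: 16.05
ee_pos: [0.6362, 0.1152, 0.0501]
orientation: [-0.0, 0.717, 0.697, 0.0]
ft_force: [-1.8, 1.6, -0.1]
finger_gap: -0.001
grasp_force: 1.0
```

Emit:
apply_moves([
  [[-0.4,0,0],[0,0,0],1],
  [[-0.4,0,0],[0,0,0],1],
])

```text
time: 16.25
ee_pos: [0.6362, 0.1144, 0.0501]
orientation: [-0.0, 0.717, 0.697, 0.0]
ft_force: [-0.8, 1.9, 0.5]
finger_gap: 0.006
grasp_force: 1.0
```

Emit:
apply_moves([
  [[-0.4,0,0],[0,0,0],1],
  [[-0.4,0,0],[0,0,0],1],
])

```text
time: 16.45
ee_pos: [0.6361, 0.1137, 0.0501]
orientation: [-0.0, 0.717, 0.697, -0.0]
ft_force: [-0.8, 2.0, 1.0]
finger_gap: 0.001
grasp_force: 1.0
```

Emit:
apply_moves([
  [[-0.4,0,0],[0,0,0],1],
  [[-0.4,0,0],[0,0,0],1],
])

```text
time: 16.65
ee_pos: [0.6361, 0.1128, 0.0501]
orientation: [-0.0, 0.717, 0.697, -0.0]
ft_force: [-1.1, 1.7, 0.2]
finger_gap: -0.001
grasp_force: 1.0
```

Emit:
apply_moves([
  [[-0.4,0,0],[0,0,0],1],
  [[-0.4,0,0],[0,0,0],1],
])

```text
time: 16.85
ee_pos: [0.6361, 0.1125, 0.0501]
orientation: [-0.0, 0.717, 0.697, 0.0]
ft_force: [-1.6, 4.0, 0.2]
finger_gap: -0.0
grasp_force: 2.2
```

Emit:
apply_moves([
  [[-0.3,0,0],[0,0,0],1],
  [[0,0,0],[0,0,0],1],
])

```text
time: 17.05
ee_pos: [0.6361, 0.1125, 0.0501]
orientation: [-0.0, 0.717, 0.697, 0.0]
ft_force: [-1.5, 5.0, 0.0]
finger_gap: -0.001
grasp_force: 2.4
```

Emit:
apply_moves([
  [[-0.4,0,0],[0,0,0],1],
  [[0,0,0],[0,0,0],1],
])

```text
time: 17.25
ee_pos: [0.6361, 0.1125, 0.0501]
orientation: [-0.001, 0.717, 0.697, 0.001]
ft_force: [-0.3, 5.8, -0.4]
finger_gap: 0.001
grasp_force: 2.9
```

The tool is stopped at y = 0.1125 while the force climbs to 5.8 N, so the bar bears on the nose (at most about 4 N, under 12 N). Backing off and lifting clear.

Emit:
apply_moves([
  [[1,0,0],[0,0,0],1],
  [[2,0,0],[0,0,0],1],
  [[10,0,0],[0,0,0],1],
  [[10,0,0],[0,0,0],1],
  [[0,0,-30],[0,0,0],1],
  [[0,0,-40],[0,0,0],1],
  [[40,0,-30],[0,0,0],1],
  [[40,0,0],[0,0,0],1],
  [[0,0,0],[0,0,0],1],
  [[0,0,0],[0,0,0],1],
])

```text
time: 18.25
ee_pos: [0.6386, 0.2156, 0.1501]
orientation: [0.0, 0.716, 0.698, -0.0]
ft_force: [-0.4, -0.2, -0.3]
finger_gap: 0.003
grasp_force: 0.0
```

```bash
python3 - <<'E'
from h import *
b=vision.snapshot("top")[...,::-1][150:230,180:340]; a=vision.snapshot("scene")[...,::-1][175:275,240:400]
o=monitor.get_obs(); print(o["ee_pos"],o["ft_force"],o["qvel"].round(3))
f=lambda i:cv2.resize(i,(640,int(i.shape[0]*4)),interpolation=cv2.INTER_CUBIC)[:300]
cv2.imwrite("pics/p4.png",np.vstack([f(a),f(b)]))
E
```

```text
[0.63823633 0.21379815 0.14910013] [ 0.06138279 -0.47627417  0.64590102] [-0.017  0.003  0.005  0.002 -0.002 -0.001]
```

View pics/p4.png

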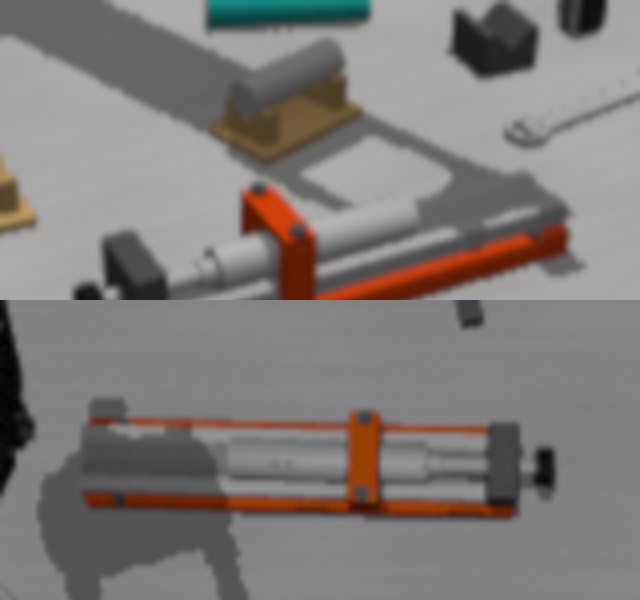

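The bar's front meets the nose at top-crop x≈428, the same place as before, and the bar lies straight in the groove with the arm clear.

```bash
python3 -c "
from plant import robot
print(robot.close_job())"
```

```text
the job is handed in; nothing more can be done
None
```

I laid the long bar in the V-groove and pushed it under the bridge until it bore gently on the stop-screw nose (5.8 N total push at most). The last picture showed the nose where it started and the arm clear. The job was handed in at about 18 s; no verdict was shown.

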